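# Take the clamp coupler off its ball mount

## Robot

A 7-joint arm with a two-finger parallel gripper is mounted at the origin on the work surface. World frame = base frame: x ahead of the robot, y to its left, z up, the work surface at z = 0. Lengths are in m, angles in rad, forces in N, time in s.
With the tool pointing down it reaches from about 0.425 to 0.925 m from the base axis. Payload 6.8 kg.
Tool frame: the origin (TCP) lies between the finger pads, 19 mm behind the fingertips; this is the grasp point; z points along the fingers, x is the direction in which the jaws open and shut, and the axes are right-handed (so a half turn about z gives the same grasp; the last joint's range is limited). The gripper opens to 85 mm and grips with 20 to 120 N. Pads are 22 mm wide; open, the fingers measure 114 mm over their backs; the gripper's body (76 mm by 85 mm) begins 54 mm behind the grasp point. The pads swing forward as they close: fully open they stand 13 mm farther back than shut.
Start: joints at [-1.261, 0.477, 0.022, 1.555, -0.011, 1.109, -0.083], TCP at [0.274, 0.617, 0.25] pointing down, gripper open.
Joint ranges: [-2.96, 2.96], [-0.34, 2.1], [-1.41, 1.46], [0.24, 2.44], [-1.37, 4.51], [0.17, 1.92], [-2.96, 2.96]. Speed limits (rad/s): [2.39, 2.39, 3.14, 3.14, 3.14, 3.14, 3.14].

## Interface

Orientations are given as a unit quaternion [w, x, y, z].
In Python, from station import bot, imaging, nets gives the robot as it stands. The module is installed in compiled form; this text tells all that it offers.
- The arm moves only by the tool apply_moves, never from a script. Its argument "moves" is text: rows parted by semicolons, each of 7 numbers parted by spaces: the gripper command: -1 is fully open, 1 is shut, values between are in proportion, then the shift along the tool's x, y, z normalised to -1 to 1, where 1 is 120 mm, then the turn, a rotation vector about the tool's x, y, z normalised to -1 to 1, where 1 is 4 degrees. In form: hand dx dy dz rx ry rz; .... A call has 1 to 12 rows; each row shifts and turns the commanded pose from where the row before left it, along the tool's axes as they then stand; what a row does not reach is not made up. A row lasts 1/12 s, in which the tool goes at most 41.7 mm and 7.16 degrees, less where a joint would pass 70% of its speed; a pose out of reach is approached as far as the arm can. A call with a number of a shift or a turn outside -1 to 1 is refused whole. A call with a gripper value outside its range is refused whole. The fingers move at their own pace and stop on an object; "force" is the grip in N (left out, the last holds). Time passes only in rows, so rows that do not move let the fingers close. It gives the time, the measured TCP pose, the force and the opening at its end, in the units of the state.
- bot.get_obs(): the state, without advancing time (a new reading comes with each control period).
- imaging.read_camera(name): name is "scene" or "top" or "wrist"; returns a dict with "image" (480x640x3 uint8, red, green, blue), "fx", "fy", "cx", "cy" (pixels), "dist_coeffs" ([k1, k2, p1, p2, k3] as OpenCV has them; the pictures are not rectified), "view" (4x4, takes a point from world to camera coordinates); the wrist camera has in their place "mount" (4x4, takes a point from camera to tool coordinates, whose origin is the TCP and whose axes are the tool frame's). Camera axes: x right, y down, z forward; pixel columns grow to the right and rows downward; lengths in m; the calibration is good to about 2 mm. A picture is of the moment at which its call begins: read the wrist's pose just before it. There is no depth.
- bot.hand_in(): hands the job in, once; it reports no verdict.
Trained networks look in a picture, given as the dict that the camera call returned (one of the last four; its "shot" number tells which), for a name from the list of things; names that differ only in an ending like _2 or _b are one class to them, and where a whole thing is asked for, a point or a joint stands for the part that bears it (a point fixed in the world has none). Each returns a list of dicts, best first, with "score" (0 to 1); they miss things now and then, are a little off and sometimes report something else, mostly with a low value. They report only what shows in the picture. A call takes as long as a camera call. They do not tell look-alikes from the thing itself.
- nets.spot_in(picture, name): "rect" ([left, top, right, bottom] in pixels, round what is visible of it).
- nets.outline_of(picture, name): "region" (480x640 bool, what is visible of it) and "rect" ([left, top, right, bottom] in pixels, round what is visible of it).
- nets.spot_point(picture, name): "location" ([column, row] in pixels: a listed point, or the origin of a listed thing).
The state is a dict: "t": time; "q": joint angles; "joint_vel": joint speeds; "joint_torque": joint torques, N m; "eef_pos": TCP position; "tool_rot": TCP orientation; "contact_force": force on the tool from outside, world axes, zero at the start; "torque": the same for the moment, N m; "gripper_width": opening from 0.0 (shut) to 1.0 (fully open).
Only numpy, scipy, OpenCV 4.12 (cv2) and the standard library are available. Lean on these libraries where they do the work, as an engineer would, in place of code of your own. Each camera call takes 0.05 s, during which the arm holds its last target.

## Task

On the bench mount, first slide the safety keeper fully to the end of its rail so that it no longer hangs over the tongue stub. Then take the upright fin of the coupler's latch, pull it sideways (the same way the keeper slides) against its spring as far as it goes, lift the coupler straight up off the ball, and finish while still holding it level by the fin, about 10 cm above where it sat. Leave the keeper open and do not disturb the glassware standing around.

Things in the scene. Friction and masses are not known exactly. Their poses are not given: they have to be found in the camera images.
- mount: grey ball mount fixed to the bench, plate 215 x 150 x 12 mm (x -50..165, y -50..100). Origin on the bench below the ball; x runs from the ball to the rest post, y to the side to which keeper and latch open. Steel ball 36 mm across, centre 85 mm up, on a 16 mm neck with a 32 mm flange that the latch hooks under. Rest post at x = 110 mm, top 79 mm up, carries the stub. Yaw within 0.5 rad
- coupler: loose aluminium coupler, about 0.5 kg with latch, weight nearly under the latch fin: square cap 49 x 49 mm over the ball (1.5 mm play; walls reach 10 mm below, top 26 mm above the ball centre), blunt nose to -x, tongue stub 20 wide x 16 mm high reaching 154 mm along +x. Origin at the ball centre when seated (85 mm up); axes as the mount's
- latch_grip (a point): grip point on the coupler's latch: upright steel fin on top of the cap, 30 mm long along the coupler's x, 12 mm thick along y, 36 mm high, top 151.5 mm above the bench when seated. The point is on the fin's centre line, 10.5 mm below its top. Pinch from above across the 12 mm; the fin can carry the whole coupler
- latch (a joint): pull of the latch along the coupler's +y, in m: 0 closed (hooked under the flange), 0.016 at its stop; pull to the stop to free the ball. Spring 4 N at the start, 10.5 N at the stop, closes by itself when let go. Once the cap is clear of the ball the spring slides the cap 16 mm after the held fin and the joint reads 0 again
- keeper_grip (a point): grip point on the safety keeper: dark steel hook on a rail beside the rest post, its arm 3 mm above the tongue stub. On top a fin 26 mm long along the mount's x, 12 mm thick along y, 34 mm high, top 140 mm above the bench. The point is on the fin's centre line, 10 mm below its top; closed, it is at mount x = 110, y = 25 mm. Pinch from above across the 12 mm
- keeper (a joint): how far the keeper is slid along the mount's +y, in m: 0 closed over the stub, 0.05 at the end of its rail; friction about 2 N, stays where it is left
- reagent_bottle: amber glass bottle with black cap, 64 mm across, 160 mm high, a bystander; origin under its centre
- reagent_jar: amber glass jar with black cap, 60 mm across, 90 mm high, a bystander; origin under its centre
- flask: clear conical flask, 68 mm across at the foot, 104 mm high, a bystander; origin under its centre
Not all that is in view belongs to the job. What is shaped like the coupler but pink or yellow is not meant.

How it is judged:
On the way, in this order (a step that is already met when the one before it is completed fails the run):
1. the keeper is slid to the end of its rail (over 42 of 50 mm) (value of joint keeper above 0.042 m), for 0.1 s.
2. the latch is pulled (over 8 of 16 mm) while the coupler still sits on the ball (value of joint latch above 0.008 m and z of coupler in the frame of mount below 0.1 m), for 0.1 s.
At the end, for the whole second after the job is handed in: the coupler is held in the fingers by its latch fin (TCP within 40 mm of the grip point), still, level within 0.3 rad, 60 to 180 mm above its seated height and within 70 mm of the ball sideways, touching nothing of the mount; the keeper is still open past 42 mm (z of coupler in the frame of mount between 0.145 and 0.265 m and horizontal distance between coupler and mount below 0.07 m and angle between coupler's own z axis and vertical below 0.3 rad and linear speed of coupler below 0.03 m/s and contact force between coupler and the fingers above 1.5 N and contact force between coupler and mount below 0.1 N and distance between the grasp point and latch_grip below 0.04 m and value of joint keeper above 0.042 m); the arm keeps its last pose, push and grip.
It fails at once if a bystander is shifted by more than 30 mm or tipped (distance of any of reagent_bottle, reagent_jar, flask from where it was at the start of the episode above 0.03 m or angle between any of reagent_bottle, reagent_jar, flask's own z axis and vertical above 0.5 rad).
It also fails if it takes over 48 s, if anything falls off the work surface, if the arm or the gripper's body presses on something with over 40 N, if the wrist force passes 120 N, or if a joint passes its speed limit or range.

## Working session

There is one attempt and no reset: what is moved stays moved. The work goes in short steps, Python scripts to look and compute and a tool call to move; the robot and the scene stay as the last step left them, time stands still between calls to the robot, and variables do not carry over. Pictures are saved under pics/ and viewed, and the job is handed in when it is done.

Besides the shell and the picture viewer there is one more tool, called after "Request:" as name(argument=value, ...), one argument or row to a line, values as JSON. apply_moves: Moves the arm, as the interface text tells. Scaled input: -1 to 1 covers 120 mm each way for a shift and 4 degrees each way for a turn. Its arguments: {"type":"object","properties":{"moves":{"type":"string"},"force":{"type":"number"}},"required":["moves"]}

```bash
mkdir -p pics; cat > h.py <<'E'
import numpy as np, cv2
from station import bot, imaging, nets
def save(p,n): cv2.imwrite('pics/'+n+'.png',cv2.cvtColor(p['image'],cv2.COLOR_RGB2BGR))
def K(p): return np.array([[p['fx'],0,p['cx']],[0,p['fy'],p['cy']],[0,0,1.]]),np.array(p['dist_coeffs'],float)
def q2R(q):
    from scipy.spatial.transform import Rotation as R
    return R.from_quat([q[1],q[2],q[3],q[0]]).as_matrix()
def view(p,obs=None):
    if 'view' in p: return np.array(p['view'])
    T=np.eye(4);T[:3,:3]=q2R(obs['tool_rot']);T[:3,3]=obs['eef_pos']
    return np.linalg.inv(T@np.array(p['mount']))
def atz(p,uv,z,obs=None):
    k,d=K(p);V=view(p,obs)
    n=cv2.undistortPoints(np.array([[uv]],float),k,d)[0,0]
    R=V[:3,:3];c=-R.T@V[:3,3];r=R.T@np.array([n[0],n[1],1]);return c+r*(z-c[2])/r[2]
def proj(p,X,obs=None):
    k,d=K(p);V=view(p,obs)
    return cv2.projectPoints(np.array(X,float).reshape(-1,1,3),cv2.Rodrigues(V[:3,:3])[0],V[:3,3],k,d)[0][:,0]
E
python3 - <<'E'
from h import *
o=bot.get_obs();print(o)
for n in ['scene','top','wrist']:
    o=bot.get_obs();p=imaging.read_camera(n);save(p,n+'0')
    for nm,z in [('mount',0),('coupler',.085),('latch_grip',.141),('keeper_grip',.130),('reagent_bottle',0),('reagent_jar',0),('flask',0)]:
        for r in nets.spot_point(p,nm)[:3]:
            print(n,nm,round(r['score'],2),np.round(r['location'],1),atz(p,r['location'],z,o).round(4))
E
```

```text
{'t': 0.0, 'q': array([-1.26111526,  0.47780289,  0.02231228,  1.55646355, -0.01150056,
        1.10926997, -0.08309508]), 'joint_vel': array([-0.0009688 , -0.00250839,  0.00018455,  0.00036648,  0.00129901,
        0.00105027, -0.00034662]), 'joint_torque': array([ 2.05212045e-04, -5.96443820e+01,  1.60755605e+00, -2.81200004e+01,
        1.23343058e-02,  9.33537172e-03,  4.16800034e-07]), 'eef_pos': array([0.27363986, 0.61643729, 0.24901816]), 'tool_rot': array([ 5.45024052e-04,  8.38357326e-01,  5.45120325e-01, -7.26268004e-04]), 'contact_force': array([-0.57313966,  0.93438172,  0.42309449]), 'torque': array([-0.05356955,  0.01358908, -0.04112525]), 'gripper_width': 1.0007681717415946}
scene mount 0.9 [270.3 217.2] [ 0.5587 -0.1667  0.    ]
scene coupler 0.97 [303.3 181.3] [ 0.4703 -0.1272  0.085 ]
scene coupler 0.78 [268.2 190.8] [ 0.5594 -0.1641  0.085 ]
scene coupler 0.75 [301.9 290. ] [0.761  0.1538 0.085 ]
scene latch_grip 0.96 [266.6 174.5] [ 0.5667 -0.1556  0.141 ]
scene latch_grip 0.65 [325.5 287. ] [0.7651 0.2251 0.141 ]
scene latch_grip 0.55 [292.4 174.2] [ 0.5243 -0.10
[... 315 characters left out ...]
.3646  0.    ]
scene flask 0.77 [181.7 239.2] [ 0.771  -0.2695  0.    ]
top mount 0.86 [439.9 259.9] [ 0.5618 -0.167   0.    ]
top coupler 0.87 [295.4 176.3] [0.7154 0.1179 0.085 ]
top coupler 0.84 [306.3 318.6] [0.4457 0.0978 0.085 ]
top coupler 0.65 [450.4 258.8] [ 0.5541 -0.169   0.085 ]
top latch_grip 0.76 [457.2 250.2] [ 0.5626 -0.1688  0.141 ]
top latch_grip 0.62 [278.1 198.1] [0.66   0.1452 0.141 ]
top latch_grip 0.61 [332.4 305.2] [0.4682 0.0497 0.141 ]
top keeper_grip 0.97 [454.4 190.6] [ 0.672 -0.171  0.13 ]
top reagent_bottle 0.68 [532.8 257.6] [ 0.565  -0.3489  0.    ]
top reagent_jar 0.98 [333.8 241.7] [0.6009 0.0453 0.    ]
top flask 0.84 [487.  161.7] [ 0.7634 -0.2696  0.    ]
```

View pics/scene0.png

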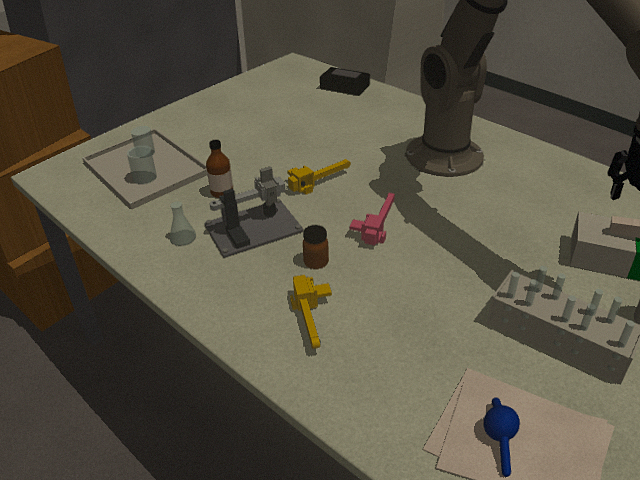

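View pics/top0.png

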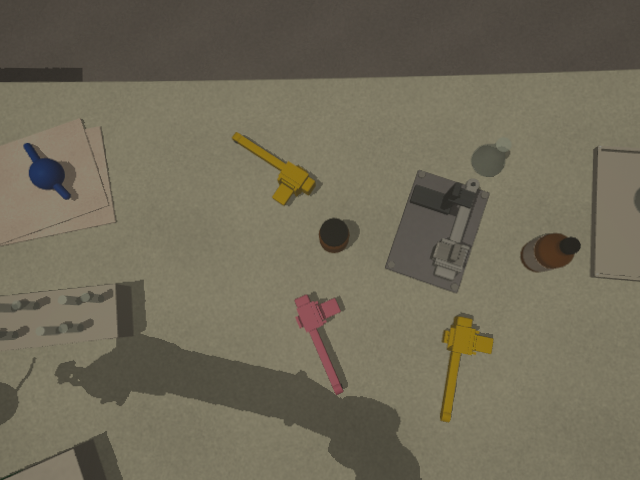

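The scene view shows the grey mount near (255,215), with the keeper fin at (229,195) and the coupler fin at (267,175). In the top view the mount is near (440,245). The pink and yellow shapes are decoys. From the keeper and ball points, yaw ≈ -0.26.

```bash
cat >> h.py <<'E'
def model(xy,yaw):
    c,s=np.cos(yaw),np.sin(yaw)
    def f(P):
        P=np.array(P,float).reshape(-1,3);return np.c_[xy[0]+c*P[:,0]-s*P[:,1],xy[1]+s*P[:,0]+c*P[:,1],P[:,2]]
    return f
def box(x0,x1,y0,y1,z): return [[x0,y0,z],[x1,y0,z],[x1,y1,z],[x0,y1,z]]
def overlay(p,xy,yaw,name,roi,s,obs=None,ky=.025,ly=0):
    f=model(xy,yaw);im=cv2.cvtColor(p['image'],cv2.COLOR_RGB2BGR)
    l,t,w,h=roi;im=cv2.resize(im[t:t+h,l:l+w],None,fx=s,fy=s,interpolation=cv2.INTER_CUBIC)
    im=cv2.convertScaleAbs(im,alpha=1.5)
    for b,col in [(box(-.05,.165,-.05,.1,.012),(0,255,0)),(box(-.015,.015,ly-.006,ly+.006,.1515),(0,0,255)),(box(.097,.123,ky-.006,ky+.006,.14),(255,0,255)),(box(.02,.154,-.01,.01,.095),(255,255,0))]:
        q=((proj(p,f(b),obs)-[l,t]+.5)*s).astype(int);cv2.polylines(im,[q],True,col,1)
    cv2.imwrite('pics/'+name+'.png',im)
E
python3 - <<'E'
from h import *
p=imaging.read_camera('top');overlay(p,(.5605,-.167),-.26,'ovt',(370,150,150,150),4)
p=imaging.read_camera('scene');overlay(p,(.5605,-.167),-.26,'ovs',(190,150,130,110),5)
E
```

```text
(no output)
```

View pics/ovt.png

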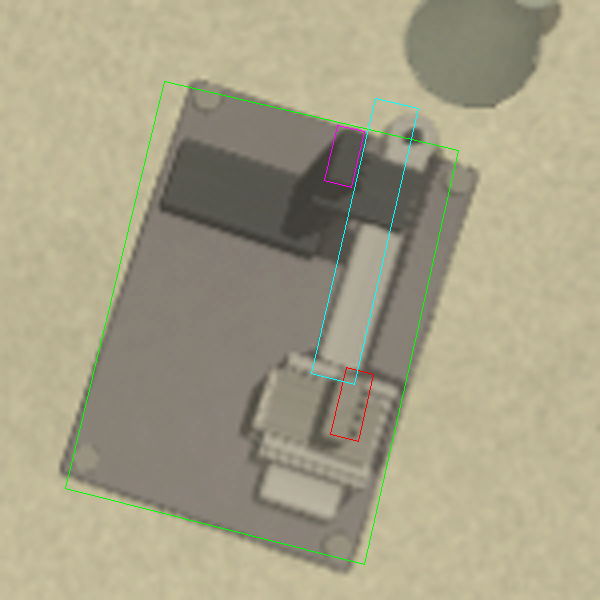

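View pics/ovs.png

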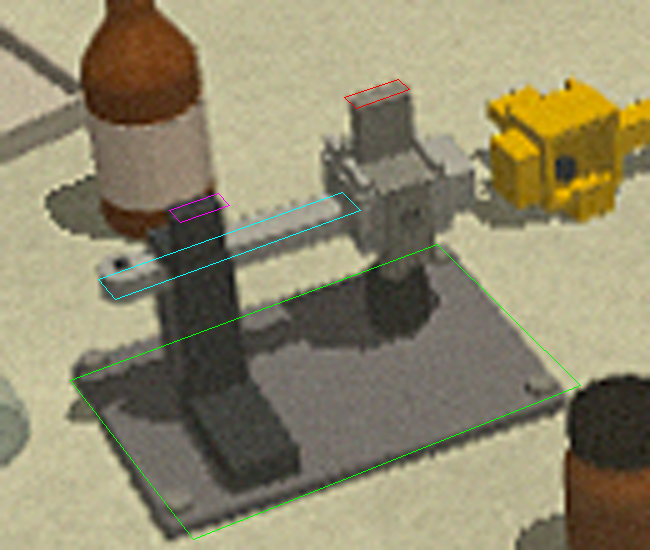

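```bash
python3 - <<'E'
from h import *
from scipy.optimize import least_squares
a=imaging.read_camera('top');b=imaging.read_camera('scene')
ta=np.array([[352,570],[478,172],[190,82],[62,472]])/4+[370,150]-.5
P=np.array([[-.05,-.05,.012],[.165,-.05,.012],[.165,.1,.012],[-.05,.1,.012]])
# scene: (.165,.1) corner, (-.05,.1) corner
tb=np.array([[170,530],[560,400],[437,245]])/5+[190,150]-.5
Pb=P[[2,3,0]]
def f(v,wa=1,wb=1):
    m=model(v[:2],v[2]);return np.r_[(wa*(proj(a,m(P))-ta)).ravel(),(wb*(proj(b,m(Pb))-tb)).ravel()]
for w in [(1,1),(1,0),(0,1)]:
    r=least_squares(f,[.56,-.167,-.28],args=w);print(w,r.x.round(4),r.fun.round(1))
v=least_squares(f,[.56,-.167,-.28],args=(1,0)).x
overlay(a,v[:2],v[2],'ovt2',(370,150,150,150),4);overlay(b,v[:2],v[2],'ovs2',(190,150,130,110),5)
m=model(v[:2],v[2]);print(m([[0,0,.141],[.11,.025,.13]]))
E
```

```text
(1, 1) [ 0.56   -0.1668 -0.3362] [ 0.7  0.2  0.7 -1.7  0.7 -1.8 -0.   0.2  0.1  0.1  2.3 -1.1  2.2  0.1]
(1, 0) [ 0.5585 -0.1656 -0.3382] [ 0.1  1.   0.2 -0.8  0.3 -1.1 -0.6  0.8  0.  -0.   0.  -0.   0.   0. ]
(0, 1) [ 0.5637 -0.1695 -0.3226] [ 0.  -0.   0.  -0.   0.  -0.   0.  -0.  -1.   0.7  0.9 -1.2  0.2  0.3]
[[ 0.55853651 -0.16560337  0.141     ]
 [ 0.67060035 -0.17851444  0.13      ]]
```

View pics/ovt2.png

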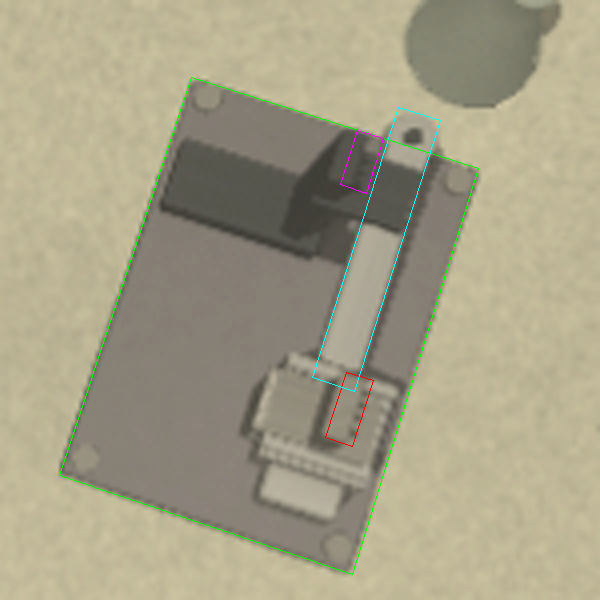

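View pics/ovs2.png

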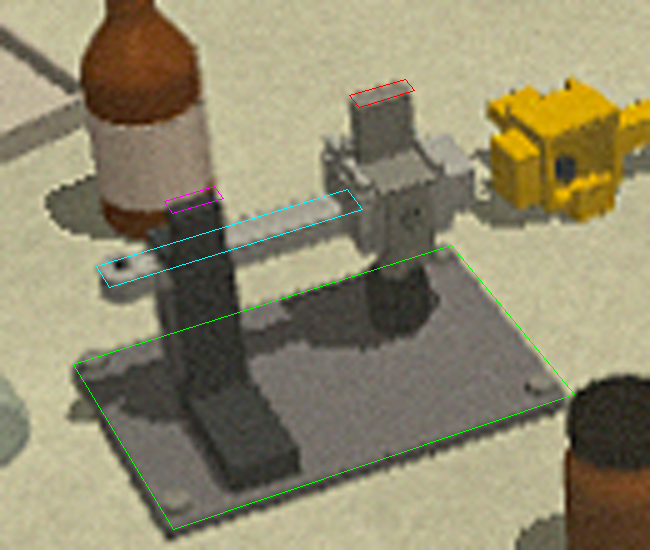

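Request:
apply_moves(
  moves="-1 -0.22 0.239 -0.02 0 0 0;-1 -0.22 0.239 -0.02 0 0 0;-1 -0.22 0.239 -0.02 0 0 0;-1 -0.22 0.239 -0.02 0 0 0;-1 -0.22 0.239 -0.02 0 0 0;-1 -0.22 0.239 -0.02 0 0 0;-1 -0.22 0.239 -0.02 0 0 0;-1 -0.22 0.239 -0.02 0 0 0;-1 -0.22 0.239 -0.02 0 0 0;-1 -0.22 0.239 -0.02 0 0 0;-1 -0.22 0.239 -0.02 0 0 0;-1 -0.22 0.239 0 0 0 0",
)

```text
t: 2.4
eef_pos: [0.4606, 0.186, 0.2772]
tool_rot: [-0.0, 0.838, 0.545, 0.001]
contact_force: [1.1, 0.2, 0.1]
gripper_width: 0.998
```

Request:
apply_moves(
  moves="-1 -0.22 0.239 0 0 0 0;-1 -0.22 0.239 0 0 0 0;-1 -0.22 0.239 0 0 0 0;-1 -0.22 0.239 0 0 0 0;-1 -0.22 0.239 0 0 0 0;-1 -0.22 0.239 0 0 0 0;-1 -0.22 0.239 0 0 0 0;-1 -0.22 0.239 0 0 0 0;-1 -0.22 0.239 0 0 0 0;-1 -0.22 0.239 0 0 0 0;-1 0 0 0 0 0 -0.62;-1 0 0 0 0 0 -0.62",
)

```text
t: 3.4
eef_pos: [0.6149, -0.1735, 0.2761]
tool_rot: [0.001, 0.815, 0.58, -0.001]
contact_force: [-0.6, 0.5, -0.1]
gripper_width: 0.999
```

```bash
python3 - <<'E'
from h import *
o=bot.get_obs();p=imaging.read_camera('wrist');save(p,'w1');print(o['t'],o['eef_pos'],q2R(o['tool_rot']).round(3),np.array(p['mount']).round(3),o['contact_force'])
for nm,z in [('mount',0),('latch_grip',.141),('keeper_grip',.130)]:
    for r in nets.spot_point(p,nm)[:2]: print(nm,round(r['score'],2),np.round(r['location'],1),atz(p,r['location'],z,o).round(4))
overlay(p,(.5605,-.1668),-.334,'ow1',(0,0,640,480),1.2,o)
E
```

```text
3.4 [ 0.61492348 -0.17352155  0.27612837] [[ 0.328  0.945 -0.   ]
 [ 0.945 -0.328 -0.002]
 [-0.002  0.    -1.   ]] [[ 1.    -0.001 -0.001  0.   ]
 [ 0.001  0.952  0.305 -0.077]
 [ 0.001 -0.305  0.952 -0.124]
 [ 0.     0.     0.     1.   ]] [-0.57371604  0.47805019 -0.12545755]
latch_grip 0.69 [299.4 148.9] [ 0.5589 -0.1675  0.141 ]
keeper_grip 0.7 [343.9 297.5] [ 0.6734 -0.1743  0.13  ]
```

View pics/ow1.png

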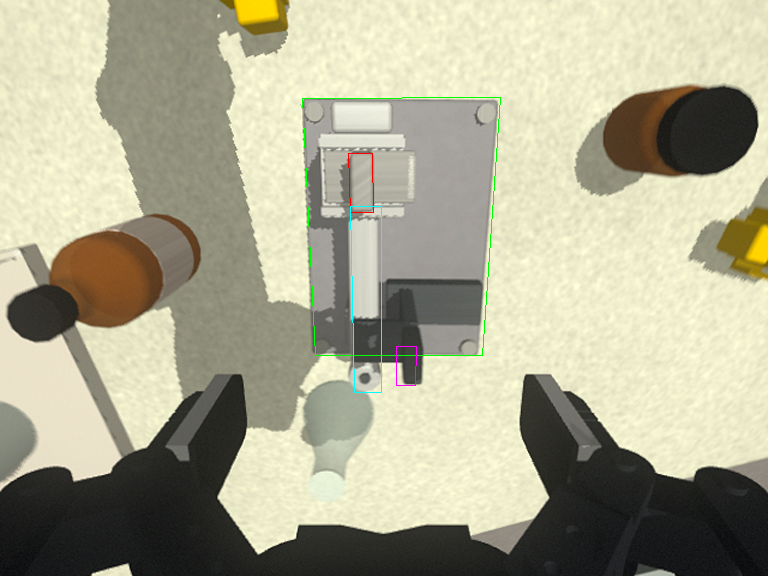

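Request:
apply_moves(
  moves="-0.3 0.07 0.228 0 0 0 0;-0.3 0.07 0.228 0 0 0 0;-0.3 0 0 0.2 0 0 0;-0.3 0 0 0.2 0 0 0;-0.3 0 0 0.2 0 0 0;-0.3 0 0 0.2 0 0 0;-0.3 0 0 0 0 0 0",
)

```text
t: 4.18
eef_pos: [0.6693, -0.1698, 0.1752]
tool_rot: [-0.003, 0.814, 0.581, -0.003]
contact_force: [-0.2, 0.8, -1.5]
gripper_width: 0.645
```

```bash
python3 - <<'E'
from h import *
o=bot.get_obs();p=imaging.read_camera('wrist');save(p,'w2');print(o['t'],o['eef_pos'],o['gripper_width'])
for nm,z in [('latch_grip',.141),('keeper_grip',.130)]:
    for r in nets.spot_point(p,nm)[:2]: print(nm,round(r['score'],2),np.round(r['location'],1),atz(p,r['location'],z,o).round(4))
E
```

```text
4.1833 [ 0.66926106 -0.16975694  0.17522677] 0.6451841097054106
keeper_grip 0.81 [311.5 297.1] [ 0.6731 -0.1747  0.13  ]
```

View pics/w2.png

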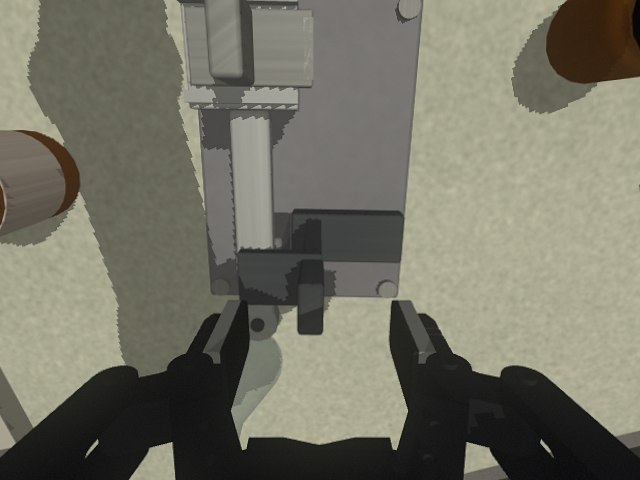

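Wrist view: the keeper fin's top spans (298..324, 255..335), slightly left of centre between the pads. I'll go down and grip it.

Request:
apply_moves(
  moves="-0.3 -0.03 0.043 0 0 0 0;-0.3 0 0 0.19 0 0 0;-0.3 0 0 0.186 0 0 0;-0.3 0 0 0 0 0 0;1 0 0 0 0 0 0;1 0 0 0 0 0 0;1 0 0 0 0 0 0;1 0 0 0 0 0 0;1 0 0 0 0 0 0;1 0 0 0 0 0 0",
  force=60,
)

```text
t: 5.17
eef_pos: [0.677, -0.1773, 0.1375]
tool_rot: [0.001, 0.814, 0.58, 0.001]
contact_force: [-0.7, -0.1, 6.6]
gripper_width: 0.131
```

```bash
python3 - <<'E'
from h import *
o=bot.get_obs();p=imaging.read_camera('wrist');save(p,'w3');print(o['t'],o['eef_pos'],o['gripper_width'],o['contact_force'],q2R(o['tool_rot'])[:,0])
E
```

```text
5.1667 [ 0.67696901 -0.17728476  0.13746139] 0.13123012125054098 [-0.67903777 -0.10368385  6.61562015] [3.26219516e-01 9.45293614e-01 9.00086955e-04]
```

View pics/w3.png

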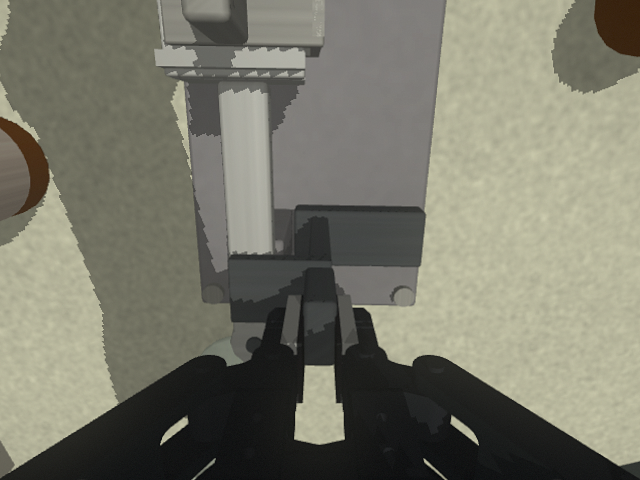

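Request:
apply_moves(
  moves="1 0.07 0 0 0 0 0;1 0.07 0 0 0 0 0;1 0.07 0 0 0 0 0;1 0.07 0 0 0 0 0;1 0.07 0 0 0 0 0;1 0.07 0 0 0 0 0;1 0.03 0 0 0 0 0;1 0 0 0 0 0 0",
)

```text
t: 5.88
eef_pos: [0.6919, -0.136, 0.1374]
tool_rot: [0.005, 0.816, 0.578, -0.003]
contact_force: [-5.3, -17.3, 6.2]
gripper_width: 0.127
```

```bash
python3 - <<'E'
from h import *
o=bot.get_obs();p=imaging.read_camera('wrist');save(p,'w4');print(o['t'],o['eef_pos'],o['gripper_width'],o['contact_force'],q2R(o['tool_rot'])[:,0])
d=o['eef_pos']-np.array([.67697,-.17728,.1375]);print(np.linalg.norm(d[:2]))
E
```

```text
5.8833 [ 0.69193068 -0.136031    0.13743519] 0.1268541898518018 [ -5.28222658 -17.31946336   6.18730771] [ 0.3319972   0.94321666 -0.01096285]
0.04387826649825191
```

View pics/w4.png

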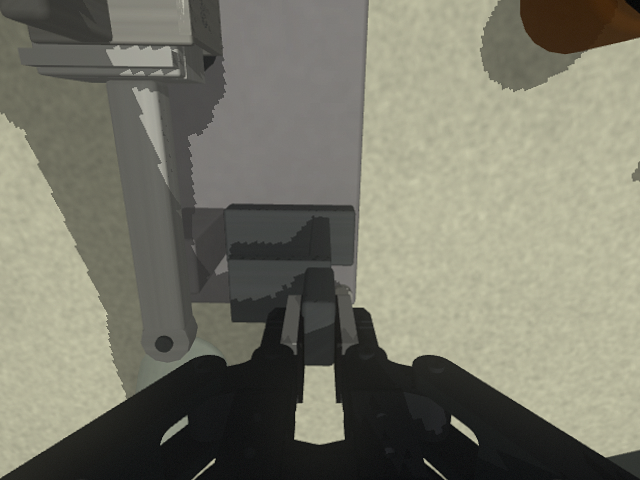

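Request:
apply_moves(
  moves="1 0.05 0 0 0 0 0;1 0.05 0 0 0 0 0;1 0 0 0 0 0 0;1 0 0 0 0 0 0",
)

```text
t: 6.27
eef_pos: [0.6921, -0.1356, 0.1374]
tool_rot: [0.008, 0.818, 0.575, -0.008]
contact_force: [-12.9, -35.3, 8.3]
gripper_width: 0.124
```

Request:
apply_moves(
  moves="1 -0.05 0 0 0 0 0;1 -0.05 0 0 0 0 0;1 -0.05 0 0 0 0 0;-0.3 0 0 0 0 0 0;-0.3 0 0 0 0 0 0;-0.3 0 0 0 0 0 0;-0.3 0 0 0 0 0 0;-0.3 0 0 0 0 0 0;-0.3 0 0 -0.3 0 0 0;-0.3 0 0 -0.3 0 0 0;-0.3 0 0 -0.3 0 0 0;-0.3 0 0 0 0 0 0",
)

```text
t: 7.27
eef_pos: [0.6952, -0.1323, 0.2518]
tool_rot: [0.004, 0.814, 0.581, 0.005]
contact_force: [1.2, -0.8, 2.2]
gripper_width: 0.651
```

```bash
python3 - <<'E'
from h import *
o=bot.get_obs();p=imaging.read_camera('wrist');print(o['t'],o['eef_pos'],o['gripper_width'],o['contact_force'],q2R(o['tool_rot']).round(3))
save(p,'w5');overlay(p,(.5605,-.1668),-.334,'ow5',(0,0,640,480),1.2,o,ky=.075)
for nm,z in [('latch_grip',.141),('keeper_grip',.130)]:
    for r in nets.spot_point(p,nm)[:2]: print(nm,round(r['score'],2),np.round(r['location'],1),atz(p,r['location'],z,o).round(4))
p=imaging.read_camera('top');overlay(p,(.5605,-.1668),-.334,'ot5',(370,150,150,150),4,ky=.075)
for r in nets.spot_point(p,'keeper_grip')[:2]: print(nm,round(r['score'],2),np.round(r['location'],1),atz(p,r['location'],z,o).round(4))
E
```

```text
7.2667 [ 0.6952177  -0.13230555  0.25175798] 0.6506899626236013 [ 1.18113488 -0.84989908  2.17101917] [[ 0.325  0.946  0.012]
 [ 0.946 -0.325 -0.002]
 [ 0.003  0.012 -1.   ]]
latch_grip 0.92 [169.5  29.9] [ 0.5594 -0.1682  0.141 ]
keeper_grip 0.81 [313.8 226.2] [ 0.6888 -0.1332  0.13  ]
keeper_grip 0.74 [430.8 181.1] [ 0.6902 -0.1298  0.13  ]
```

View pics/ow5.png

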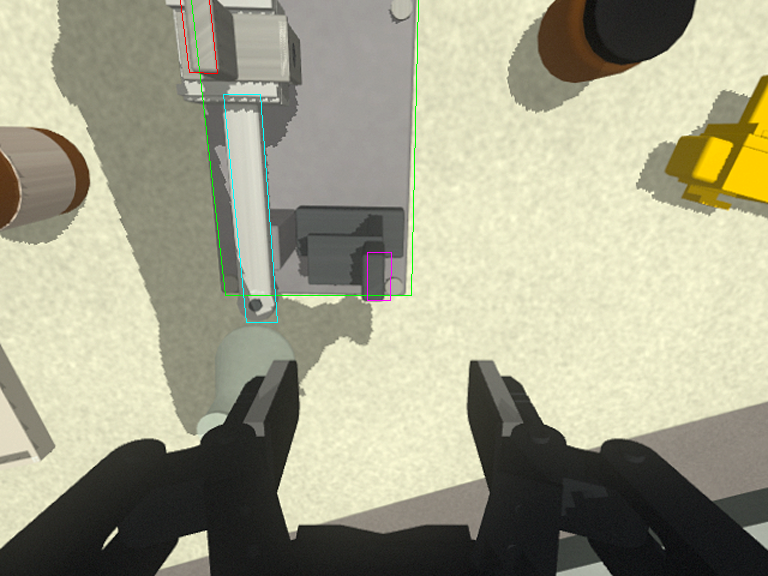

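View pics/ot5.png

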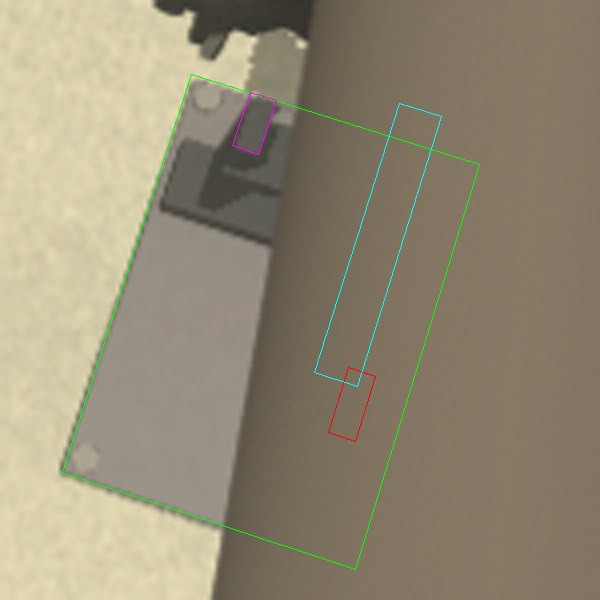

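Request:
apply_moves(
  moves="-0.3 -0.16 -0.243 0 0 0 0;-0.3 -0.16 -0.243 0 0 0 0;-0.3 -0.16 -0.243 0 0 0 0;-0.3 -0.16 -0.243 0 0 0 0;-0.3 0 0 0.16 0 0 0;-0.3 0 0 0.16 0 0 0;-0.3 0 0 0.16 0 0 0;-0.3 0 0 0 0 0 0;-0.3 0 0 0 0 0 0",
)

```text
t: 8.27
eef_pos: [0.5549, -0.1658, 0.1841]
tool_rot: [-0.001, 0.814, 0.581, -0.002]
contact_force: [0.3, -0.1, 0.7]
gripper_width: 0.647
```

```bash
python3 - <<'E'
from h import *
o=bot.get_obs();p=imaging.read_camera('wrist');print(o['t'],o['eef_pos'],o['gripper_width'],o['contact_force'],q2R(o['tool_rot']).round(3))
save(p,'w6')
print(proj(p,[[.56,-.1672,.1515],o['eef_pos']],o))
for nm,z in [('latch_grip',.141)]:
    for r in nets.spot_point(p,nm)[:2]: print(nm,round(r['score'],2),np.round(r['location'],1),atz(p,r['location'],z,o).round(4))
E
```

```text
8.2667 [ 0.55489762 -0.16578484  0.18409438] 0.6472081593639193 [ 0.3306679  -0.06523025  0.7250351 ] [[ 0.325  0.946 -0.004]
 [ 0.946 -0.325  0.   ]
 [-0.001 -0.004 -1.   ]]
[[319.52249246 309.48321893]
 [318.57689827 339.1793332 ]]
latch_grip 0.89 [122.2  33.5] [ 0.431  -0.2017  0.141 ]
latch_grip 0.79 [318.9 300.7] [ 0.5608 -0.1678  0.141 ]
```

View pics/w6.png

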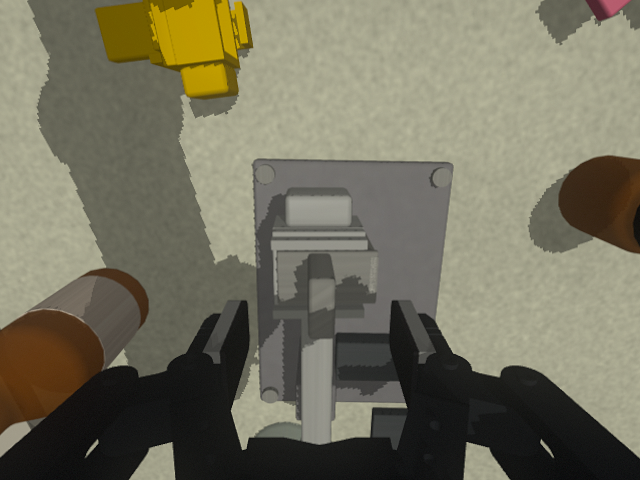

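Request:
apply_moves(
  moves="0.4 0.004 0.048 0 0 0 0;0.4 0 0 0 0 0 0;0.4 0 0 0 0 0 0;0.4 0 0 0.09 0 0 0;0.4 0 0 0.09 0 0 0;0.4 0 0 0.09 0 0 0;0.4 0 0 0.088 0 0 0;0.4 0 0 0 0 0 0;0.4 0 0 0 0 0 0",
)

```text
t: 9.12
eef_pos: [0.561, -0.1675, 0.1415]
tool_rot: [-0.001, 0.814, 0.581, -0.001]
contact_force: [-0.1, -0.8, -0.1]
gripper_width: 0.299
```

```bash
python3 - <<'E'
from h import *
o=bot.get_obs();p=imaging.read_camera('wrist');print(o['t'],o['eef_pos'],o['gripper_width'],o['contact_force'],q2R(o['tool_rot']).round(3))
save(p,'w7')
E
```

```text
9.1167 [ 0.56097737 -0.16748863  0.14146929] 0.2993264621226725 [-0.08549589 -0.80329655 -0.05671714] [[ 0.325  0.946 -0.002]
 [ 0.946 -0.325  0.   ]
 [-0.001 -0.002 -1.   ]]
```

View pics/w7.png

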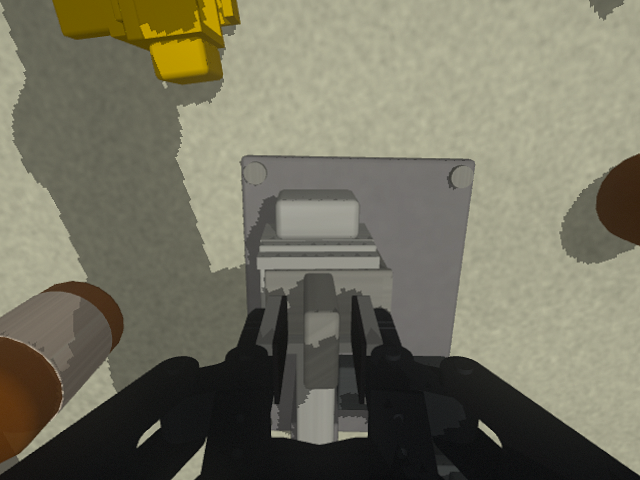

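The fin sits centred between the pads, at (320,330). I'll grip it and start the pull.

Request:
apply_moves(
  moves="1 0 0 0 0 0 0;1 0 0 0 0 0 0;1 0 0 0 0 0 0;1 0 0 0 0 0 0;1 0 0 0 0 0 0;1 0 0 0 0 0 0",
  force=100,
)

```text
t: 9.67
eef_pos: [0.5621, -0.1679, 0.1432]
tool_rot: [0.0, 0.814, 0.581, 0.0]
contact_force: [1.3, -1.0, 2.8]
gripper_width: 0.124
```

Request:
apply_moves(
  moves="1 0.03 0 0 0 0 0;1 0.03 0 0 0 0 0;1 0.03 0 0 0 0 0;1 0.03 0 0 0 0 0;1 0.03 0 0 0 0 0;1 0 0 0 0 0 0;1 0 0 0 0 0 0",
)

```text
t: 10.25
eef_pos: [0.5669, -0.1536, 0.1428]
tool_rot: [0.001, 0.814, 0.58, -0.001]
contact_force: [-2.0, -10.2, 1.8]
gripper_width: 0.125
```

Request:
apply_moves(
  moves="1 0.025 0 0 0 0 0;1 0.025 0 0 0 0 0;1 0.025 0 0 0 0 0;1 0 0 0 0 0 0;1 0 0 0 0 0 0",
)

```text
t: 10.67
eef_pos: [0.5681, -0.1499, 0.1425]
tool_rot: [0.003, 0.815, 0.579, -0.004]
contact_force: [-4.0, -19.0, -0.1]
gripper_width: 0.117
```

```bash
python3 - <<'E'
from h import *
o=bot.get_obs();p=imaging.read_camera('wrist');print(o['t'],o['eef_pos'],o['gripper_width'],o['contact_force'],q2R(o['tool_rot']).round(3))
save(p,'w8')
E
```

```text
10.6667 [ 0.56808742 -0.14991972  0.14253217] 0.11704093473216202 [ -3.98893041 -18.96685743  -0.13955641] [[ 0.33   0.944 -0.002]
 [ 0.944 -0.33  -0.009]
 [-0.01   0.001 -1.   ]]
```

View pics/w8.png

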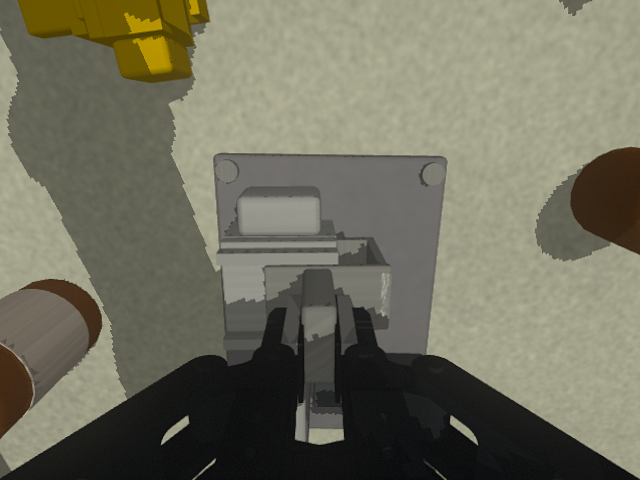

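Request:
apply_moves(
  moves="1 -0.02 0 0 0 0 0;1 0 0 -0.06 0 0 0;1 0 0 -0.06 0 0 0;1 0 0 -0.06 0 0 0;1 0 0 0 0 0 0",
)

```text
t: 11.13
eef_pos: [0.5683, -0.1474, 0.1661]
tool_rot: [0.0, 0.815, 0.58, -0.002]
contact_force: [-11.5, -1.9, 35.2]
gripper_width: 0.122
```

```bash
python3 - <<'E'
from h import *
o=bot.get_obs();p=imaging.read_camera('scene');print(o['t'],o['eef_pos'],o['gripper_width'],o['contact_force'],o['torque'],q2R(o['tool_rot']).round(3))
cv2.imwrite('pics/s9.png',cv2.convertScaleAbs(cv2.resize(cv2.cvtColor(p['image'],cv2.COLOR_RGB2BGR)[100:260,160:340],None,fx=3.7,fy=3.7),alpha=1.5))
E
```

```text
11.1333 [ 0.56828504 -0.14739577  0.16605178] 0.12157913654946419 [-11.54972482  -1.89936795  35.22321718] [-1.60733963  3.92318246 -0.38411897] [[ 0.328  0.945 -0.002]
 [ 0.945 -0.328 -0.003]
 [-0.003 -0.001 -1.   ]]
```

View pics/s9.png

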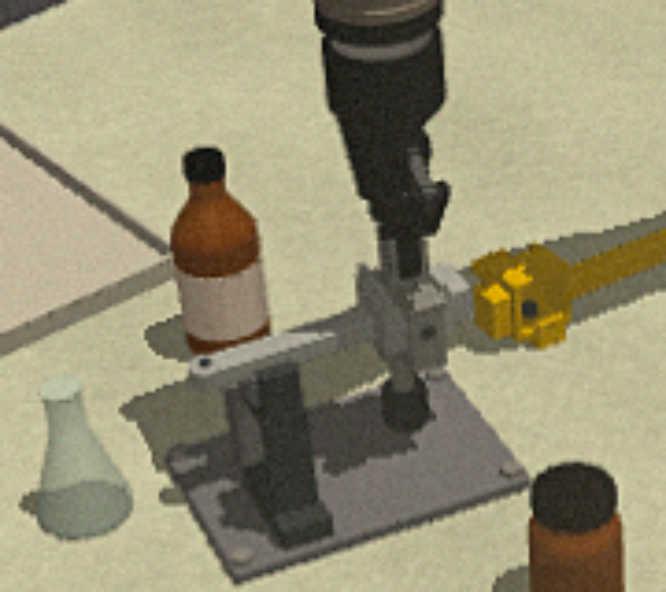

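Request:
apply_moves(
  moves="1 0 0 0 0 0 0;1 0 0 0 0 0 0",
)

```text
t: 11.35
eef_pos: [0.569, -0.1463, 0.1682]
tool_rot: [-0.0, 0.815, 0.58, -0.0]
contact_force: [-13.1, 0.4, 38.7]
gripper_width: 0.121
```

```bash
python3 - <<'E'
from h import *
o=bot.get_obs();p=imaging.read_camera('wrist');print(o['t'],o['eef_pos'],o['gripper_width'],o['contact_force'],o['torque'],q2R(o['tool_rot']).round(3));save(p,'w10')
E
```

```text
11.35 [ 0.56895904 -0.14628829  0.16820945] 0.12117632454608854 [-13.0638968    0.36633215  38.7073498 ] [-1.20504176  4.22199903 -0.43281254] [[ 0.327  0.945 -0.001]
 [ 0.945 -0.327 -0.   ]
 [-0.001 -0.001 -1.   ]]
```

View pics/w10.png

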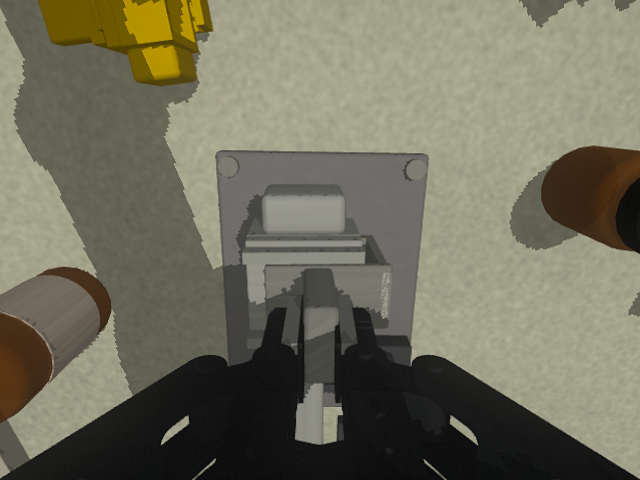

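Request:
apply_moves(
  moves="1 0 0 -0.06 0 0 0;1 0 0 -0.06 0 0 0",
)

```text
t: 11.57
eef_pos: [0.5689, -0.1434, 0.1785]
tool_rot: [-0.001, 0.814, 0.581, -0.0]
contact_force: [-0.5, 0.3, -4.1]
gripper_width: 0.118
```

```bash
python3 - <<'E'
from h import *
o=bot.get_obs();p=imaging.read_camera('scene');print(o['t'],o['eef_pos'],o['gripper_width'],o['contact_force'],o['torque'],q2R(o['tool_rot']).round(3))
cv2.imwrite('pics/s11.png',cv2.convertScaleAbs(cv2.resize(cv2.cvtColor(p['image'],cv2.COLOR_RGB2BGR)[100:260,160:340],None,fx=3.7,fy=3.7),alpha=1.5))
E
```

```text
11.5667 [ 0.56893765 -0.14342043  0.17848357] 0.11779793435794267 [-0.45260377  0.30287566 -4.09774859] [0.06711701 0.05512414 0.00108613] [[ 0.325  0.946 -0.002]
 [ 0.946 -0.325  0.001]
 [ 0.001 -0.002 -1.   ]]
```

View pics/s11.png

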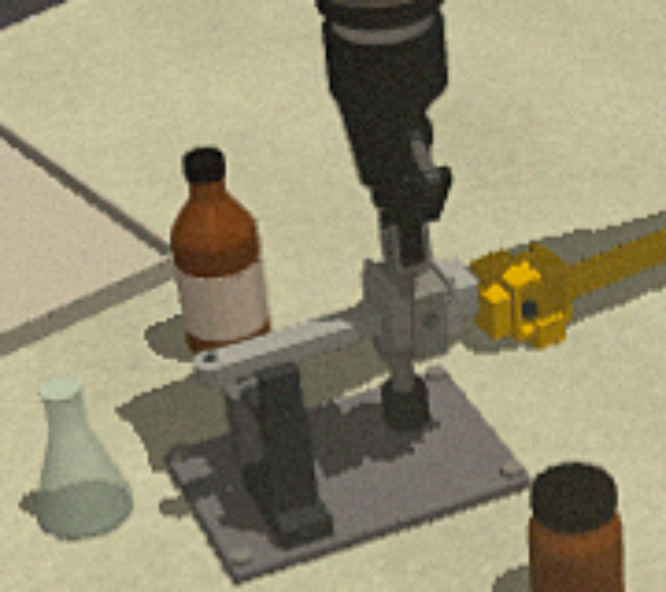

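It's free: the load is about -4 N, the coupler's weight. I'll lift the rest of the way.

Request:
apply_moves(
  moves="1 0 0 -0.07 0 0 0;1 0 0 -0.07 0 0 0;1 0 0 -0.07 0 0 0;1 0 0 -0.07 0 0 0;1 0 0 -0.07 0 0 0;1 0 0 -0.07 0 0 0;1 0 0 -0.07 0 0 0;1 0 0 -0.07 0 0 0;1 0 0 0 0 0 0;1 0 0 0 0 0 0;1 0 0 0 0 0 0;1 0 0 0 0 0 0",
)

```text
t: 12.62
eef_pos: [0.5693, -0.1442, 0.2453]
tool_rot: [-0.0, 0.814, 0.581, -0.0]
contact_force: [-0.4, 0.1, -4.4]
gripper_width: 0.118
```

```bash
python3 - <<'E'
from h import *
o=bot.get_obs();p=imaging.read_camera('scene');print(o['t'],o['eef_pos'],o['gripper_width'],o['contact_force'],o['torque'],q2R(o['tool_rot']).round(3))
cv2.imwrite('pics/s12.png',cv2.convertScaleAbs(cv2.resize(cv2.cvtColor(p['image'],cv2.COLOR_RGB2BGR)[100:260,160:340],None,fx=3.7,fy=3.7),alpha=1.5))
p=imaging.read_camera('wrist');save(p,'w12')
E
```

```text
12.6167 [ 0.56934333 -0.14423335  0.24528419] 0.11789060140218492 [-0.44959007  0.0793959  -4.42199587] [-0.01472968  0.01028796 -0.03481853] [[ 0.325  0.946 -0.001]
 [ 0.946 -0.325  0.   ]
 [-0.    -0.001 -1.   ]]
```

View pics/s12.png

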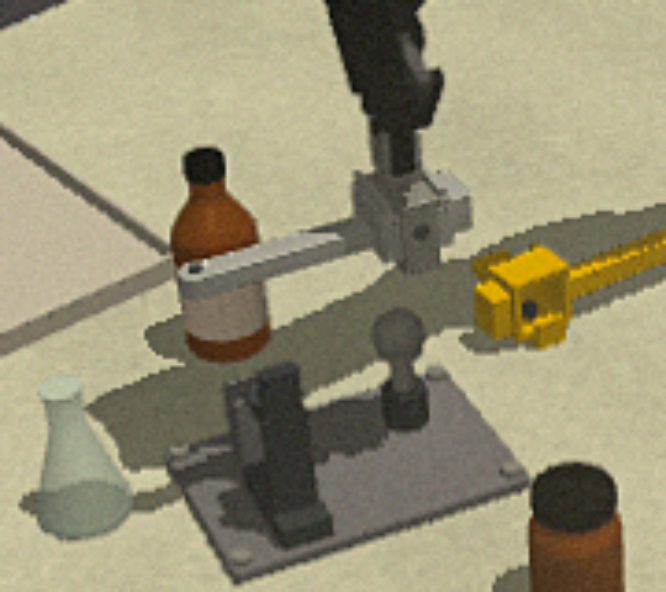

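View pics/w12.png

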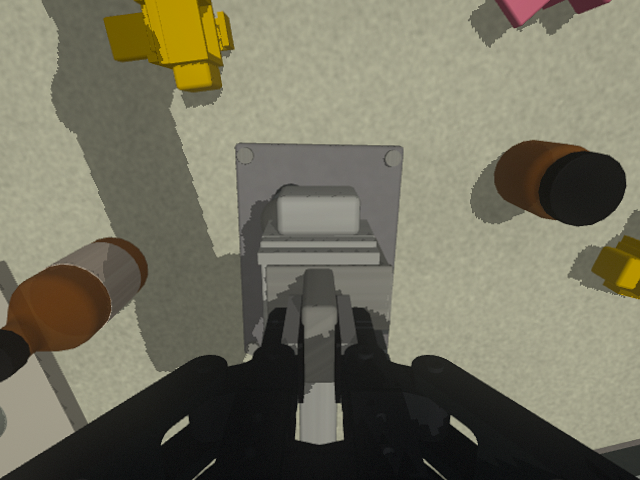

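The coupler is held level about 10 cm up, the ball is bare, and the keeper is still open. Handing in.

```bash
python3 - <<'E'
from h import *
print(bot.hand_in());o=bot.get_obs();print(o['t'],o['eef_pos'],o['contact_force'])
E
```

```text
the job is handed in; nothing more can be done
None
the job is handed in; nothing more can be done
```

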